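Set the bleed valve of a specimen vacuum pot

TASK

Get the vacuum pot ready for a slow pump-down: first close the vent by pushing the small upright toggle lever over until it lies fully down. Then crank the bleed valve's handwheel clockwise until it is fully shut against its stop, open it again by exactly two full turns, and finish still gripping the wheel's crank handle, keeping the wheel still there, ready to bleed air in. Leave the jar, the dropper bottle, the forceps and the tub where they are.

Things in the scene. Friction and masses are not known exactly. Their poses are not given: they have to be found in the camera images.
- vent_lever (a joint): the vent's toggle lever: a straight round lever 10 mm thick (black sleeve on its outer 31 mm) that stands up from the small valve at the manifold's -y end. 0 = upright (vent open), grows as it swings over towards the rig's +x, 1.45 rad = its stop, lying almost level (vent closed). Starts between 0 and 0.3. It has stiff friction (0.1 N m) and stays where it is left
- lever_pivot (a point): fixed point on the rig, 135 mm from the wheel's axis along the rig's -y, on the lever's pivot axis, 150 mm above the table. Its axes are the rig's: z up, the lever pivots about y and is laid down towards +x; the fork around the pivot is 14 mm long in x and 21 mm wide in y and reaches 8 mm above this point. Under the laid lever there is a free gap of at least 55 mm outside the valve body (13 mm radius)
- lever_tip (a point): the free end of the toggle lever, on its centre line, 55 mm from the pivot
- bleed_wheel (a joint): turn of the bleed valve's handwheel: 0 = shut on its stop, grows as it is opened, anticlockwise seen from above; 6.283 is one full turn, two turns open = 12.566; far stop at 37.7. Starts somewhere between 3.5 and 10. Friction 0.12 N m, stays where it is left
- wheel_axis (a point): fixed point on the rig, on the handwheel's vertical axis, at the middle of the rim's height, 135 mm above the table. The wheel is an aluminium casting of 102 mm outer diameter with a 12 mm round rim, three spokes and a hub that rises 14 mm above this point; it does not rise as it turns. Axes as the rig's, z up
- crank_handle: the wheel's black upright crank handle, 57 mm long, 21 mm thick in its middle; it stands on the rim, 42 mm from the wheel's axis, and spins freely about its own vertical axis, so a gripper may keep one direction while cranking. Origin: centre of its lower end, 143 mm above the table; z up. Nothing on the rig within a finger's reach of the handle's circle stands higher than the rim, except the handle itself; the toggle valve stands 135 mm from the wheel's axis
- handle_mid (a point): point on the crank handle's own axis, 31 mm above its lower end (174 mm above the table): the height to grip
- vacuum_rig: the whole vacuum set, fixed to the table: white base plate 240 x 460 mm, aluminium manifold block carrying the toggle valve, a gauge and the wheel valve, a glass pot with metal lid (168 mm diameter, 132 mm high with its pipe) on the +y side, a small pump behind (+x). Origin on the table under the manifold; z up
- specimen_jar: loose bystander: glass jar with a blue metal lid, 66 mm diameter, 84 mm tall; origin at the centre of its underside
- dropper_bottle: loose bystander: amber dropper bottle, 40 mm diameter, 118 mm tall; origin at the centre of its underside
- forceps: loose bystander: steel forceps lying on the table, 150 mm long, 11 mm high; origin near the middle, on the table, x along its length
- purple_tub: loose bystander: open purple plastic tub 130 x 190 x 65 mm; origin at the centre of its underside

How it is judged:
On the way, in this order (a step that is already met when the one before it is completed fails the run):
1. the vent lever is laid fully down (value of joint vent_lever above 1.3 rad), for 0.2 s.
2. the bleed wheel is shut on its stop (value of joint bleed_wheel below 0.1 rad), for 0.2 s.
At the end, for the whole second after the job is handed in: The vent lever is down (over 1.3 of 1.45 rad), the bleed wheel rests two turns open from its stop (12.566 rad, within 0.3 rad or 17 degrees), and the fingers hold the crank handle between them (over 2 N, grasp point within 18 mm of the handle's axis) (value of joint bleed_wheel between 12.266 and 12.866 rad and velocity of joint bleed_wheel between -0.1 and 0.1 rad/s and value of joint vent_lever above 1.3 rad and contact force between the fingers and crank_handle above 2 N and horizontal distance between the grasp point and handle_mid below 0.018 m); the arm keeps its last pose, push and grip.
It fails at once if the jar, dropper bottle, forceps or tub is moved by more than 30 mm (distance of any of specimen_jar, dropper_bottle, forceps, purple_tub from where it was at the start of the episode above 0.03 m).
It also fails if it takes over 72 s, if anything falls off the work surface, if the arm or the gripper's body presses on something with over 40 N, if the wrist force passes 120 N, or if a joint passes its speed limit or range.

ROBOT

A 6-joint arm with a two-finger parallel gripper is mounted at the origin on the work surface. World frame = base frame: x ahead of the robot, y to its left, z up, the work surface at z = 0. Lengths are in m, angles in rad, forces in N, time in s.
With the tool pointing down it reaches from about 0.225 to 0.875 m from the base axis. Payload 3.4 kg.
Tool frame: the origin (TCP) lies on the centre line of the jaws, within the pads' length; the fingertips stand 11 mm ahead of it and the grasp point (between the pads) lies 8 mm behind it; z points along the fingers, y is the line along which they close (so a half turn about z gives the same grasp; the last joint's range is limited). The gripper opens to 85 mm and grips with 20 to 120 N. Pads are 22 mm wide; open, the fingers measure 114 mm over their backs; the gripper's body (76 mm by 85 mm) begins 54 mm behind the grasp point. The pads swing forward as they close: fully open they stand 13 mm farther back than shut.
Start: joints at [1.119, 0.276, 1.505, -0, 1.361, -0.121], TCP at [0.187, 0.544, 0.242] pointing down, gripper open.
Joint ranges: [-2.89, 2.89], [-0.75, 2.08], [0.22, 2.7], [-1.18, 4.32], [0.11, 2.71], [-2.7, 2.7]. Speed limits (rad/s): [2.57, 2.57, 3.14, 3.14, 3.14, 3.14].

INTERFACE

Orientations are given as a unit quaternion [w, x, y, z].
In Python, from rig import manip, eyes, job gives the robot as it stands.
- The arm moves only by the tool drive_tool, never from a script. Its argument "rows" is a list of rows, each a list of 3 entries, a list of its own where there are three numbers: the turn, a rotation vector about the world's x, y, z in rad, then the shift along the world's x, y, z in cm, then the finger opening in cm, from 0 to 8.54. A call has 1 to 8 rows; each row shifts and turns the commanded pose from where the row before left it; what a row does not reach is not made up. A row lasts 1/8 s, in which the tool goes at most 62.5 mm and 10.7 degrees, less where a joint would pass 70% of its speed; a pose out of reach is approached as far as the arm can. A call is refused whole if a number of a shift passes 6.25 or a number of a turn 0.188, either way. A call with a gripper value outside its range is refused whole. The fingers move at their own pace and stop on an object; "force" is the grip in N (left out, the last holds). Time passes only in rows, so rows that do not move let the fingers close. It gives the time, the measured TCP pose, the force, the opening and the grip force at its end, in the units of the state.
- manip.get_state(): the state, without advancing time (a new reading comes with each control period).
- eyes.get_image(name): name is "side" or "top"; returns the picture (384x512x3 uint8, red, green, blue); there is no depth.
- eyes.get_calibration(name): a dict with "camera_matrix" (3x3 intrinsics, pixels), "view" (4x4, takes a point from world to camera coordinates). Camera axes: x right, y up, looking along -z (the intrinsics and any distortion apply to the point x, -y, -z); pixel columns grow to the right and rows downward; lengths in m; the calibration is good to about 2 mm. A picture is of the moment at which its call begins. get_calibration takes no time and is no camera call.
- job.sign_off(): hands the job in; it is judged then, once.
The state is a dict: "clock": time; "qpos": joint angles; "qd": joint speeds; "effort": joint torques, N m; "position": TCP position; "ee_rot": TCP orientation; "contact_force": force on the tool from outside, world axes, zero at the start; "moment": the same for the moment, N m; "width": finger opening in m; "gripper_force": force on a finger pad.
Only numpy, scipy, OpenCV 4.12 (cv2) and the standard library are available. Lean on these libraries where they do the work, as an engineer would, in place of code of your own. Each camera call takes 0.05 s, during which the arm holds its last target. There are 200 camera calls.

## Working session

There is one attempt and no reset: what is moved stays moved. The work goes in short steps, Python scripts to look and compute and a tool call to move; the robot and the scene stay as the last step left them, time stands still between calls to the robot, and variables do not carry over. Pictures are saved under pics/ and viewed, at most 10 in all, crops included, and the job is handed in when it is done.

Besides the shell and the picture viewer there is one more tool, called as name([rows], argument=value, ...), one row to a line, values as JSON. drive_tool: Moves the arm, as the interface text tells. Its arguments: {"type":"object","properties":{"rows":{"type":"array"},"force":{"type":"number"}},"required":["rows"]}

```bash
mkdir -p pics; python3 - <<'E'
from rig import manip, eyes, job
import cv2,numpy as np
for n in("side","top"):
    cv2.imwrite(f"pics/{n}0.png",eyes.get_image(n)[:,:,::-1])
    c=eyes.get_calibration(n);print(n,{k:np.round(v,4).tolist() if not isinstance(v,str) else v for k,v in c.items()})
print(manip.get_state())
E
```

```text
side {'camera_matrix': [[422.5936, 0.0, 255.0686], [0.0, 422.5936, 193.4037], [0.0, 0.0, 1.0]], 'view': [[0.9651, -0.2616, 0.0143, -0.5928], [0.122, 0.4974, 0.8589, -0.2535], [-0.2318, -0.8272, 0.5119, -1.0348], [0.0, 0.0, 0.0, 1.0]]}
top {'camera_matrix': [[415.2209, 0.0, 249.6278], [0.0, 415.2209, 193.2064], [0.0, 0.0, 1.0]], 'view': [[0.0117, -0.9999, -0.0073, 0.1038], [0.9908, 0.0106, 0.1349, -0.6409], [-0.1348, -0.0088, 0.9908, -1.2631], [0.0, 0.0, 0.0, 1.0]]}
{'clock': 0.1, 'qpos': array([ 1.11899334e+00,  2.76515277e-01,  1.50602967e+00, -2.15339995e-05,
        1.36071941e+00, -1.20962865e-01]), 'qd': array([-0.00130097,  0.00017157, -0.0015496 , -0.00156624,  0.00033107,
       -0.00174652]), 'effort': array([ 1.38880529e-03, -4.17702985e+01, -2.46403581e+01,  1.32183882e-04,
        5.72308752e-03,  1.40576157e-05]), 'position': array([0.18656556, 0.54339152, 0.24152639]), 'ee_rot': array([-2.26014363e-04,  1.64664389e-01,  9.86349299e-01, -8.04779662e-04]), 'contact_force': array([-0.90857915, -0.25438306, -0.05473424]), 'moment': array([ 0.01132102, -0.01390472,  0.02460227]), 'gripper_force': 0.0, 'width': 0.08561813106693475}
```

View pics/side0.png

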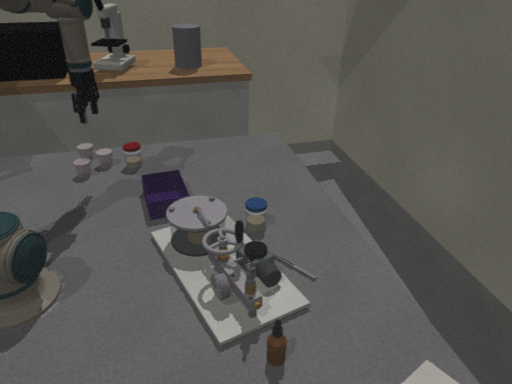

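View pics/top0.png

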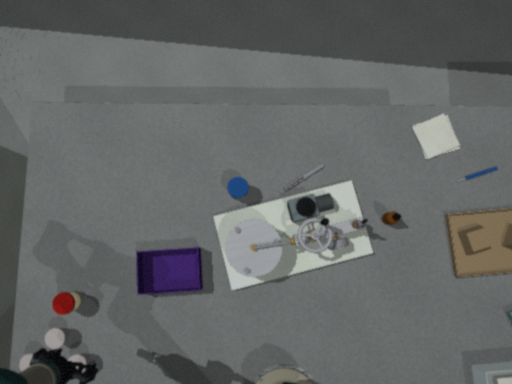

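The side view shows the rig with the wheel near (222,243) and the handle near (239,230). In the top view the wheel is near (315,235) and the toggle near (360,224). I'll enlarge both.

```bash
python3 - <<'E'
import cv2,numpy as np
s=cv2.imread("pics/side0.png")[195:345,180:310]; t=cv2.imread("pics/top0.png")[170:300,270:410]
s=cv2.resize(s,None,fx=4,fy=4,interpolation=cv2.INTER_CUBIC)
t=cv2.resize(t,None,fx=4,fy=4,interpolation=cv2.INTER_CUBIC)
cv2.imwrite("pics/s1.png",s);cv2.imwrite("pics/t1.png",t)
E
```

```text
(no output)
```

View pics/s1.png

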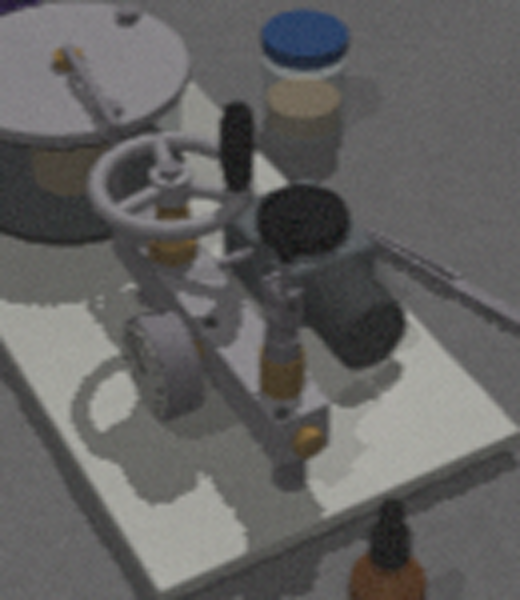

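View pics/t1.png

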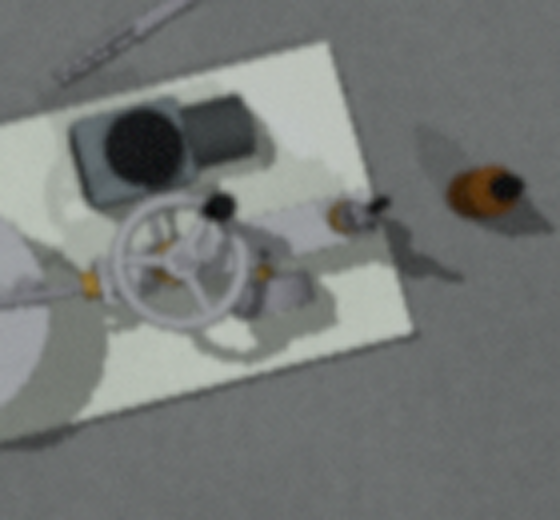

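```bash
cat >h.py <<'E'
from rig import manip, eyes, job
import cv2,numpy as np
C={n:eyes.get_calibration(n) for n in("side","top")}
def proj(n,p):
    q=C[n]["view"]@np.append(p,1);q=C[n]["camera_matrix"]@np.array([q[0],-q[1],-q[2]]);return q[:2]/q[2]
def ray(n,u,v):
    V=np.array(C[n]["view"]);d=np.linalg.inv(C[n]["camera_matrix"])@[u,v,1];R=V[:3,:3]
    return -R.T@V[:3,3],R.T@[d[0],-d[1],-d[2]]
def onz(n,u,v,z):
    o,d=ray(n,u,v);return o+d*(z-o[2])/d[2]
def tri(a,b):
    (o1,d1),(o2,d2)=ray("side",*a),ray("top",*b)
    M=np.c_[d1,-d2];t=np.linalg.lstsq(M,o2-o1,rcond=None)[0]
    p,q=o1+t[0]*d1,o2+t[1]*d2;return (p+q)/2,np.linalg.norm(p-q)
E
python3 - <<'E'
from h import *
np.set_printoptions(precision=4,suppress=True)
print("C calib keys",C["side"].keys())
print("wheel",onz("top",315,235,.135),onz("side",223,241.5,.135))
print("handle top",onz("top",324.7,221.8,.2),onz("side",239.2,221.3,.2))
print("handle bot",onz("side",239.2,242,.143))
print("fork",onz("top",358,223.7,.15))
print("levtip",onz("top",364.5,221.3,.203))
P=[onz("top",u/4+270,v/4+170,.01) for u,v in[(327,42),(415,330),(75,425)]]
print(P, np.degrees(np.arctan2(*(P[0]-P[1])[[1,0]])))
w=onz("top",315,235,.135)
yaw=np.arctan2(*(P[0]-P[1])[[1,0]])
pv=w+.135*np.array([np.sin(yaw),-np.cos(yaw),0]);pv[2]=.15
print("yaw",yaw,"pivot",pv,proj("top",pv),proj("side",pv),"tip upright proj",proj("top",pv+[0,0,.055]),proj("side",pv+[0,0,.055]))
t=s=np.array([np.cos(yaw),np.sin(yaw),0]);a=.3
print("tip .3",proj("top",pv+.055*(s*np.sin(a)+[0,0,np.cos(a)])),proj("side",pv+.055*(s*np.sin(a)+[0,0,np.cos(a)])))
E
```

```text
C calib keys dict_keys(['camera_matrix', 'view'])
wheel [ 0.5078 -0.0797  0.135 ] [ 0.5103 -0.0813  0.135 ]
handle top [ 0.5417 -0.0969  0.2   ] [ 0.5464 -0.0994  0.2   ]
handle bot [ 0.5453 -0.1029  0.143 ]
fork [ 0.5407 -0.2004  0.15  ]
levtip [ 0.544  -0.2049  0.203 ]
[array([ 0.6894, -0.2188,  0.01  ]), array([ 0.4594, -0.2833,  0.01  ]), array([ 0.3823, -0.0147,  0.01  ])] 15.660351026781205
yaw 0.2733246874354067 pivot [ 0.5442 -0.2097  0.15  ] [361.2273 222.5249] [250.122  268.8204] tip upright proj [366.4547 221.2144] [250.342  248.6069]
tip .3 [364.4537 215.5383] [256.9891 247.1394]
```

drive_tool([
  [[0,0,0],[2.25,-5.4,1],0],
  [[0,0,0],[2.25,-5.4,1],0],
  [[0,0,0],[2.25,-5.4,0],0],
  [[0,0,0],[2.25,-5.4,0],0],
  [[0,0,0],[2.25,-5.4,0],0],
  [[0,0,0],[2.25,-5.4,0],0],
  [[0,0,0],[2.25,-5.4,0],0],
])

```text
clock: 0.98
position: [0.3445, 0.1641, 0.2622]
ee_rot: [0.0, 0.164, 0.986, 0.0]
contact_force: [1.0, 0.3, -0.2]
width: 0.0001
gripper_force: 0.0
```

drive_tool([
  [[0,0,0],[2.25,-5.4,0],0],
  [[0,0,0],[2.25,-5.4,0],0],
  [[0,0,0],[2.25,-5.4,0],0],
  [[0,0,0],[2.25,-5.4,0],0],
  [[0,0,0],[2.25,-5.4,0],0],
  [[0,0,0],[2.25,-5.4,0],0],
  [[0,0,0],[2.25,-5.4,0],0],
  [[0,0,0],[0,0,0],0],
])

```text
clock: 1.98
position: [0.5029, -0.216, 0.261]
ee_rot: [-0.0, 0.167, 0.986, -0.0]
contact_force: [-0.3, 0.3, -0.7]
width: -0.0003
gripper_force: 0.0
```

drive_tool([
  [[0,0,0],[-0.7,-0.5,-3],0],
  [[0,0,0],[0,0,-4],0],
  [[0,0,0],[0,0,0],0],
])

```text
clock: 2.35
position: [0.4921, -0.215, 0.1895]
ee_rot: [-0.004, 0.164, 0.986, 0.002]
contact_force: [-0.7, 0.1, 0.4]
width: -0.0001
gripper_force: 0.0
```

```bash
python3 - <<'E'
from h import *
a=eyes.get_image("side")[:,:,::-1][195:325,190:320];b=eyes.get_image("top")[:,:,::-1][170:300,290:420]
cv2.imwrite("pics/c2.png",cv2.resize(np.hstack([a,b]),None,fx=3,fy=3,interpolation=cv2.INTER_CUBIC))
p=manip.get_state()["position"];print(p,proj("side",p+[0,0,-.011]),proj("top",p+[0,0,-.011]))
E
```

```text
[ 0.49493773 -0.21666118  0.19304286] [228.13410585 263.02321594] [367.20517106 239.6278353 ]
```

View pics/c2.png

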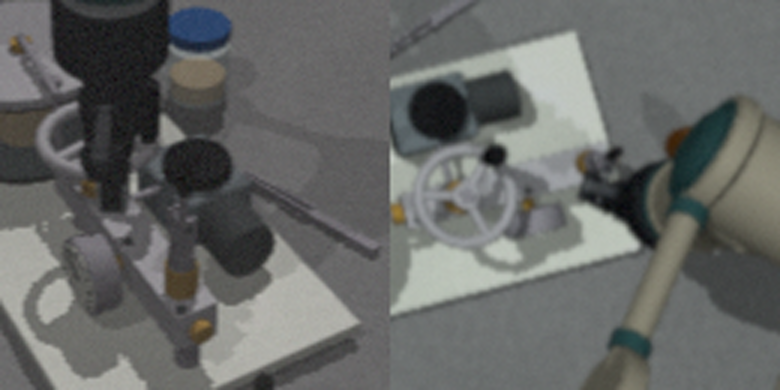

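drive_tool([
  [[0,0,0],[2,0.3,0.2],0],
  [[0,0,0],[2,0.3,0.1],0],
  [[0,0,0],[0.8,0.2,0],0],
  [[0,0,0],[0.8,0.2,0],0],
  [[0,0,0],[0.6,0.2,-0.4],0],
  [[0,0,0],[0.6,0.2,-0.6],0],
  [[0,0,0],[0,0,0],0],
])

```text
clock: 3.32
position: [0.5635, -0.2028, 0.1849]
ee_rot: [0.0, 0.165, 0.986, 0.001]
contact_force: [-1.1, 0.3, 0.9]
width: -0.0
gripper_force: 0.2
```

drive_tool([
  [[0,0,0],[0.4,0.1,-0.5],0],
  [[0,0,0],[0.4,0.1,-0.5],0],
  [[0,0,0],[0.1,0,-0.4],0],
  [[0,0,0],[0.1,0,-0.3],0],
  [[0,0,0],[0,0,0],0],
  [[0,0,0],[0,0,0],0],
])

```text
clock: 4.08
position: [0.5722, -0.2007, 0.1699]
ee_rot: [-0.0, 0.165, 0.986, 0.0]
contact_force: [-4.5, 1.5, 10.4]
width: -0.0002
gripper_force: 5.7
```

drive_tool([
  [[0,0,0],[0,0,-0.3],0],
  [[0,0,0],[0,0,0],0],
  [[0,0,0],[0,0,0],0],
])

```text
clock: 4.45
position: [0.5723, -0.2007, 0.1695]
ee_rot: [0.001, 0.165, 0.986, -0.0]
contact_force: [-7.7, 3.1, 21.6]
width: 0.0001
gripper_force: 11.4
```

drive_tool([
  [[0,0,0],[0,0,4.5],0],
  [[0,0,0],[0,0,4.8],4],
  [[0,0,0],[-1.4,5.1,0],8.5],
  [[0,0,0],[-1.4,5.1,0],8.5],
  [[0,0,0],[0,0,0],8.5],
  [[0,0,0],[0,0,0],8.5],
])

```text
clock: 5.2
position: [0.5454, -0.0993, 0.2583]
ee_rot: [0.001, 0.164, 0.986, -0.0]
contact_force: [-0.5, -0.6, 0.2]
width: 0.0849
gripper_force: 0.0
```

```bash
python3 - <<'E'
from h import *
a=eyes.get_image("side")[:,:,::-1][195:325,190:320];b=eyes.get_image("top")[:,:,::-1][170:300,290:420]
cv2.imwrite("pics/c3.png",cv2.resize(np.hstack([a,b]),None,fx=3,fy=3,interpolation=cv2.INTER_CUBIC))
s=manip.get_state();p=s["position"];print(p,s["qpos"],s["width"],proj("side",np.r_[p[:2],.2]),proj("top",np.r_[p[:2],.2]))
E
```

```text
[ 0.54541269 -0.10005765  0.25803393] [-3.06842128e-01  2.36289795e-01  1.52109466e+00 -1.22054093e-04
  1.38374768e+00 -1.54602559e+00] 0.08485144108317508 [238.8616948  221.51081372] [325.84629197 220.44455571]
```

View pics/c3.png

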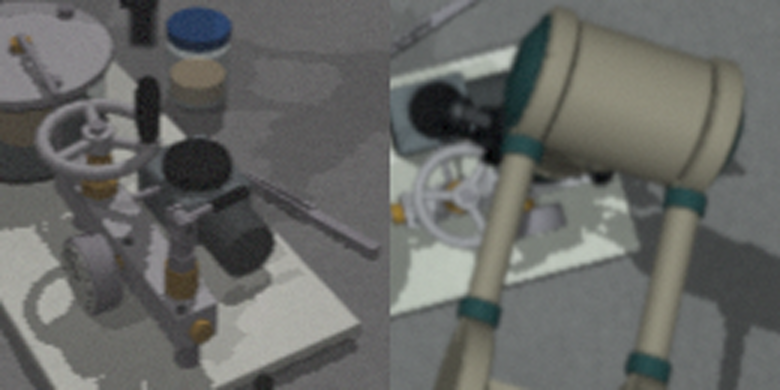

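The lever now lies down along (180,213)→(245,190) in the side crop. The handle is at about (147,80), directly below the gripper, so I'll descend and grip.

drive_tool([
  [[0,0,0],[-0.1,0,-3],8.5],
  [[0,0,0],[0,0,-3],8.5],
  [[0,0,0],[0,0,-3],8.5],
  [[0,0,0],[0,0,0],8.5],
  [[0,0,0],[0,0,0],2],
  [[0,0,0],[0,0,0],1],
  [[0,0,0],[0,0,0],1],
  [[0,0,0],[0,0,0],1],
], force=50)

```text
clock: 6.3
position: [0.5442, -0.0994, 0.1694]
ee_rot: [0.001, 0.165, 0.986, -0.0]
contact_force: [-0.0, -0.4, 2.9]
width: 0.0197
gripper_force: 48.7
```

```bash
python3 - <<'E'
import numpy as np
f=np.radians(-28.5-20*np.arange(19));p=4.2*np.c_[np.cos(f),np.sin(f)]
for i,d in enumerate(np.diff(p,axis=0)):print(i+1,round(np.degrees(f[i+1]),1),np.round(d,2),np.round(p[i+1]/100+[.5073,-.0794],4))
E
```

```text
1 -48.5 [-0.91 -1.14] [ 0.5351 -0.1109]
2 -68.5 [-1.24 -0.76] [ 0.5227 -0.1185]
3 -88.5 [-1.43 -0.29] [ 0.5084 -0.1214]
4 -108.5 [-1.44  0.22] [ 0.494  -0.1192]
5 -128.5 [-1.28  0.7 ] [ 0.4812 -0.1123]
6 -148.5 [-0.97  1.09] [ 0.4715 -0.1013]
7 -168.5 [-0.53  1.36] [ 0.4661 -0.0878]
8 -188.5 [-0.04  1.46] [ 0.4658 -0.0732]
9 -208.5 [0.46 1.38] [ 0.4704 -0.0594]
10 -228.5 [0.91 1.14] [ 0.4795 -0.0479]
11 -248.5 [1.24 0.76] [ 0.4919 -0.0403]
12 -268.5 [1.43 0.29] [ 0.5062 -0.0374]
13 -288.5 [ 1.44 -0.22] [ 0.5206 -0.0396]
14 -308.5 [ 1.28 -0.7 ] [ 0.5334 -0.0465]
15 -328.5 [ 0.97 -1.09] [ 0.5431 -0.0575]
16 -348.5 [ 0.53 -1.36] [ 0.5485 -0.071 ]
17 -368.5 [ 0.04 -1.46] [ 0.5488 -0.0856]
18 -388.5 [-0.46 -1.38] [ 0.5442 -0.0994]
```

drive_tool([
  [[0,0,0],[-0.91,-1.14,0],1],
  [[0,0,0],[-1.24,-0.76,0],1],
  [[0,0,0],[-1.43,-0.29,0],1],
  [[0,0,0],[-1.44,0.22,0],1],
  [[0,0,0],[0,0,0],1],
])

```text
clock: 6.92
position: [0.4924, -0.1177, 0.1693]
ee_rot: [0.0, 0.165, 0.986, 0.001]
contact_force: [0.0, 5.8, 7.9]
width: 0.02
gripper_force: 49.6
```

drive_tool([
  [[0,0,0],[-1.28,0.7,0],1],
  [[0,0,0],[-0.97,1.09,0],1],
  [[0,0,0],[-0.53,1.36,0],1],
  [[0,0,0],[-0.04,1.46,0],1],
  [[0,0,0],[0,0,0],1],
])

```text
clock: 7.55
position: [0.4662, -0.0722, 0.1693]
ee_rot: [0.001, 0.164, 0.986, 0.0]
contact_force: [3.5, 1.3, 7.7]
width: 0.0197
gripper_force: 50.0
```

drive_tool([
  [[0,0,0],[0.46,1.38,0],1],
  [[0,0,0],[0.91,1.14,0],1],
  [[0,0,0],[0,0,0],1],
])

```text
clock: 7.92
position: [0.4795, -0.0474, 0.1693]
ee_rot: [0.001, 0.164, 0.986, -0.0]
contact_force: [1.9, 0.1, 9.2]
width: 0.0194
gripper_force: 50.2
```

drive_tool([
  [[0,0,0],[1.24,0.76,0],1],
  [[0,0,0],[1.43,0.29,0],1],
  [[0,0,0],[0,0,0],1],
])

```text
clock: 8.3
position: [0.5061, -0.0365, 0.1693]
ee_rot: [0.0, 0.164, 0.986, 0.0]
contact_force: [0.5, 1.9, 9.3]
width: 0.0198
gripper_force: 50.3
```

drive_tool([
  [[0,0,0],[1.44,-0.22,0],1],
  [[0,0,0],[1.28,-0.7,0],1],
  [[0,0,0],[0,0,0],1],
])

```text
clock: 8.68
position: [0.5341, -0.0458, 0.1693]
ee_rot: [0.001, 0.165, 0.986, 0.001]
contact_force: [2.8, 2.3, 7.8]
width: 0.0195
gripper_force: 50.2
```

drive_tool([
  [[0,0,0],[0.97,-1.09,0],1],
  [[0,0,0],[0.53,-1.36,0],1],
  [[0,0,0],[0,0,0],1],
])

```text
clock: 9.05
position: [0.5491, -0.0715, 0.1693]
ee_rot: [0.001, 0.165, 0.986, -0.0]
contact_force: [3.9, -1.4, 6.7]
width: 0.0197
gripper_force: 50.1
```

drive_tool([
  [[0,0,0],[0.04,-1.46,0],1],
  [[0,0,0],[-0.46,-1.38,0],1],
  [[0,0,0],[0,0,0],1],
])

```text
clock: 9.43
position: [0.5435, -0.1004, 0.1693]
ee_rot: [0.0, 0.165, 0.986, -0.001]
contact_force: [1.0, -2.3, 8.7]
width: 0.0196
gripper_force: 50.2
```

drive_tool([
  [[0,0,0],[-0.91,-1.14,0],1],
  [[0,0,0],[-1.24,-0.76,0],1],
  [[0,0,0],[0,0,0],1],
])

```text
clock: 9.8
position: [0.5206, -0.1185, 0.1693]
ee_rot: [-0.001, 0.165, 0.986, -0.0]
contact_force: [-2.5, -0.4, 10.3]
width: 0.0196
gripper_force: 50.4
```

drive_tool([
  [[0,0,0],[-1.43,-0.29,0],1],
  [[0,0,0],[-1.44,0.22,0],1],
  [[0,0,0],[0,0,0],1],
])

```text
clock: 10.18
position: [0.492, -0.1175, 0.1692]
ee_rot: [-0.001, 0.165, 0.986, 0.001]
contact_force: [-0.9, 3.6, 10.8]
width: 0.0195
gripper_force: 50.5
```

drive_tool([
  [[0,0,0],[-1.28,0.7,0],1],
  [[0,0,0],[-0.97,1.09,0],1],
  [[0,0,0],[0,0,0],1],
])

```text
clock: 10.55
position: [0.4713, -0.0995, 0.1692]
ee_rot: [0.001, 0.165, 0.986, 0.001]
contact_force: [3.1, 3.9, 8.1]
width: 0.0202
gripper_force: 50.2
```

drive_tool([
  [[0,0,0],[-0.53,1.36,0],1],
  [[0,0,0],[-0.04,1.46,0],1],
  [[0,0,0],[0,0,0],1],
])

```text
clock: 10.92
position: [0.4662, -0.0722, 0.1693]
ee_rot: [0.001, 0.164, 0.986, 0.0]
contact_force: [3.3, 2.0, 7.8]
width: 0.0192
gripper_force: 50.2
```

drive_tool([
  [[0,0,0],[0.46,1.38,0],1],
  [[0,0,0],[0.91,1.14,0],1],
  [[0,0,0],[0,0,0],1],
])

```text
clock: 11.3
position: [0.473, -0.0548, 0.1691]
ee_rot: [-0.005, 0.162, 0.987, -0.01]
contact_force: [-14.0, -21.3, 16.2]
width: 0.0193
gripper_force: 51.8
```

The stop is at about (0.473, -0.055), roughly 9.5 rad from the start. I'll hold briefly, then open.

drive_tool([
  [[0,0,0],[0.1,0.1,0],1],
  [[0,0,0],[0,0,0],1],
  [[0,0,0],[0,0,0],1],
])

```text
clock: 11.68
position: [0.473, -0.0548, 0.1691]
ee_rot: [-0.006, 0.162, 0.987, -0.01]
contact_force: [-14.6, -23.0, 18.2]
width: 0.0196
gripper_force: 52.0
```

drive_tool([
  [[0,0,0],[-0.1,-0.1,0],1],
  [[0,0,0],[-0.91,-1.14,0],1],
  [[0,0,0],[-0.46,-1.38,0],1],
  [[0,0,0],[0.04,-1.46,0],1],
  [[0,0,0],[0,0,0],1],
])

```text
clock: 12.3
position: [0.4669, -0.0885, 0.1693]
ee_rot: [0.002, 0.165, 0.986, -0.0]
contact_force: [3.0, -1.7, 6.1]
width: 0.0193
gripper_force: 50.8
```

drive_tool([
  [[0,0,0],[0.53,-1.36,0],1],
  [[0,0,0],[0.97,-1.09,0],1],
  [[0,0,0],[1.28,-0.7,0],1],
  [[0,0,0],[1.44,-0.22,0],1],
  [[0,0,0],[1.43,0.29,0],1],
  [[0,0,0],[1.24,0.76,0],1],
  [[0,0,0],[0.91,1.14,0],1],
  [[0,0,0],[0,0,0],1],
])

```text
clock: 13.3
position: [0.5444, -0.099, 0.1693]
ee_rot: [0.001, 0.164, 0.986, -0.0]
contact_force: [2.2, -0.0, 7.8]
width: 0.0196
gripper_force: 51.0
```

drive_tool([
  [[0,0,0],[0.46,1.38,0],1],
  [[0,0,0],[-0.04,1.46,0],1],
  [[0,0,0],[-0.53,1.36,0],1],
  [[0,0,0],[-0.97,1.09,0],1],
  [[0,0,0],[-1.28,0.7,0],1],
  [[0,0,0],[-1.44,0.22,0],1],
  [[0,0,0],[-1.43,-0.29,0],1],
  [[0,0,0],[-1.24,-0.76,0],1],
])

```text
clock: 14.3
position: [0.4795, -0.0472, 0.1693]
ee_rot: [0.001, 0.164, 0.986, 0.0]
contact_force: [4.9, -0.9, 5.4]
width: 0.0192
gripper_force: 50.7
```

Now the second turn.

drive_tool([
  [[0,0,0],[-0.91,-1.14,0],1],
  [[0,0,0],[-0.46,-1.38,0],1],
  [[0,0,0],[0.04,-1.46,0],1],
  [[0,0,0],[0.53,-1.36,0],1],
  [[0,0,0],[0.97,-1.09,0],1],
  [[0,0,0],[1.28,-0.7,0],1],
  [[0,0,0],[1.44,-0.22,0],1],
  [[0,0,0],[0,0,0],1],
])

```text
clock: 15.3
position: [0.5084, -0.1205, 0.1693]
ee_rot: [0.0, 0.165, 0.986, 0.001]
contact_force: [1.8, 2.1, 8.5]
width: 0.0195
gripper_force: 51.2
```

drive_tool([
  [[0,0,0],[1.43,0.29,0],1],
  [[0,0,0],[1.24,0.76,0],1],
  [[0,0,0],[0.91,1.14,0],1],
  [[0,0,0],[0.46,1.38,0],1],
  [[0,0,0],[-0.04,1.46,0],1],
  [[0,0,0],[-0.53,1.36,0],1],
  [[0,0,0],[0,0,0],1],
])

```text
clock: 16.18
position: [0.5431, -0.0559, 0.1693]
ee_rot: [0.001, 0.164, 0.986, 0.001]
contact_force: [1.8, 2.9, 7.9]
width: 0.0196
gripper_force: 50.9
```

drive_tool([
  [[0,0,0],[-0.97,1.09,0],1],
  [[0,0,0],[-1.28,0.7,0],1],
  [[0,0,0],[-1.44,0.22,0],1],
  [[0,0,0],[-1.43,-0.29,0],1],
  [[0,0,0],[-1.24,-0.76,0],1],
  [[0,0,0],[-0.65,-0.75,0],1],
  [[0,0,0],[0,0,0],1],
  [[0,0,0],[0,0,0],1],
])

```text
clock: 17.18
position: [0.4723, -0.0559, 0.1693]
ee_rot: [0.0, 0.164, 0.986, -0.001]
contact_force: [1.2, -1.9, 9.5]
width: 0.0195
gripper_force: 51.1
```

```bash
python3 - <<'E'
from h import *
a=eyes.get_image("side")[:,:,::-1][195:325,190:320]
cv2.imwrite("pics/c4.png",cv2.resize(a,None,fx=4,fy=4,interpolation=cv2.INTER_CUBIC))
s=manip.get_state();print(s["position"],s["gripper_force"],s["contact_force"],s["width"])
E
```

```text
[ 0.47228436 -0.05592134  0.1692369 ] 51.07172888761852 [ 0.1865888  -1.93754938  9.17166849] 0.019678013713909752
```

View pics/c4.png

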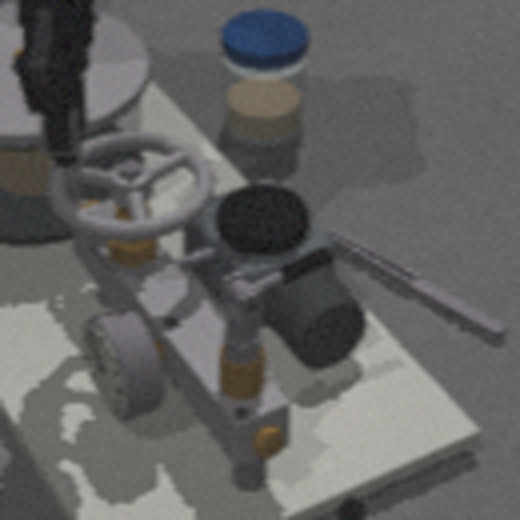

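The lever is down, with its tip near (325,258). The fingers hold the handle at the wheel's far-left side, near (60,150), and the bystanders in view (jar, forceps) haven't moved. I'll hand it in.

```bash
python3 -c "
from rig import job
print(job.sign_off())"
```

```text
the job is handed in; nothing more can be done
None
```

The job is handed in (no verdict was returned): the vent lever is laid down, and the bleed wheel was shut on its stop and reopened two turns, ending within about 0.03 rad by the arm's position, with the crank handle still gripped at about 51 N.

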